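# Release the spring clamp and move the strip pair to the rack

### The arm

A 7-joint arm with a two-finger parallel gripper is mounted at the origin on the work surface; the furniture and walls round the work are solid. World frame = base frame: x ahead of the robot, y to its left, z up, the work surface at z = 0. Lengths are in m, angles in rad, forces in N, time in s.
With the tool pointing down it reaches from about 0.4 to 0.9 m from the base axis. Payload 5.6 kg.
Tool frame: the origin (TCP) lies on the front face of the gripper's body, between the roots of the fingers; the fingertips stand 88 mm ahead of it and the grasp point (between the pads) lies 69 mm ahead of it (arm.tips_ahead is the distance from the TCP to the fingertips, in m); z points along the fingers, y is the direction in which the jaws open and shut (so a half turn about z gives the same grasp; the last joint's range is limited). The gripper opens to 92 mm and grips with 3 to 60 N. Pads are 20 mm wide; open, the fingers measure 128 mm over their backs; the gripper's body (75 mm by 189 mm) begins 69 mm behind the grasp point.
Start: joints at [-1.167, 0.468, -0.012, 1.603, 0.006, 1.071, -0.056], TCP at [0.281, 0.586, 0.303] pointing down, gripper open.
Joint ranges: [-2.53, 2.53], [-0.31, 2.02], [-1.57, 1.55], [0.28, 2.44], [-1.29, 4.43], [0.15, 1.84], [-2.92, 2.92]. Speed limits (rad/s): [2.57, 2.57, 3.14, 3.14, 3.14, 3.14, 3.14].

### API

Orientations are given as a 3x3 rotation matrix whose columns are the frame's x, y, z axes.
In Python, from cell import readout, optics, arm gives the robot as it stands. The module is installed in compiled form; this text tells all that it offers.
- The arm moves only by the tool servo_tool, never from a script. Its argument "plan" is a list of rows, each a list of 5 numbers: the closure in counts, from 0 (fully open) to 255 (shut), then the shift along the world's x, y, z in cm, then the turn about the world's z in rad. In form: [[jaw, dx, dy, dz, spin], ...]. A call has 1 to 12 rows; each row shifts and turns the commanded pose from where the row before left it; what a row does not reach is not made up. A row lasts 1/12 s, in which the tool goes at most 41.7 mm and 7.16 degrees, less where a joint would pass 70% of its speed; a pose out of reach is approached as far as the arm can. A call is refused whole if a number of a shift passes 4.17 or a number of a turn 0.125, either way. A call with a gripper value outside its range is refused whole. The fingers move at their own pace and stop on an object; "newtons" is the grip in N (left out, the last holds). Time passes only in rows, so rows that do not move let the fingers close. It gives the time, the measured TCP pose, the force and the opening at its end, in the units of the state.
- readout.read_state(): the state, without advancing time (a new reading comes with each control period).
- optics.get_image(name): name is "scene" or "top" or "wrist"; returns a dict with "frame" (400x640x3 uint8, blue, green, red), "fovy" (degrees; the focal length in pixels is half the picture's height over the tangent of half this angle, whatever the lens; pixels are square), "cx", "cy" (the principal point, pixels), "pose" (4x4, takes a point from camera to world coordinates). Camera axes: x right, y down, z forward; pixel columns grow to the right and rows downward; lengths in m; the calibration is good to about 2 mm. A picture is of the moment at which its call begins. There is no depth.
- arm.job_done(): hands the job in, once; it reports no verdict.
The state is a dict: "time_s": time; "qpos": joint angles; "joint_vel": joint speeds; "effort": joint torques, N m; "position": TCP position; "tcp_rot": TCP orientation; "force": force on the tool from outside, world axes, zero at the start; "ft_torque": the same for the moment, N m; "width": opening from 0.0 (shut) to 1.0 (fully open).
Only numpy, scipy, OpenCV 4.12 (cv2) and the standard library are available. Lean on these libraries where they do the work, as an engineer would, in place of code of your own. Each camera call takes 0.05 s, during which the arm holds its last target.

### The job

Two steel strips lie one on the other in the deburring fixture, held by a spring plunger. Pull the plunger's collar all the way back by its thumb tab, turn it and let it settle in its lock so that it stays back; then lift both strips out together in one grasp and set them gently down as a neat pair, centred and square across the two wooden bearers of the rack. Leave the collar locked, and do not disturb the tools lying about.

Things in the scene. Friction and masses are not known exactly. Their poses are not given: they have to be found in the camera images.
- fixture: Fixed low clamping fixture; grey base plate 72 mm wide, 10 thick, from x = -84 to +221 mm. Origin on the table under the strips' middle, z up; +x runs along the strips to the spring plunger and collar, +y across. The collar's axis lies along x at y = 0, z = 46. Bearing blocks 40 mm wide, top z = 64, at x = 109-119 and 207-217. End stop at x = -60 to -75, 44 wide, top z = 58.
- seat (a point): Middle of the strip seat, at the top (z = 40 mm) of an aluminium bed only 24 mm wide (x = -60 to +40), so fingers can pass beside it, with 30 mm free below the strips. Four guide pins 6 mm thick, top z = 48, stand at x = -47 and +34, y = +-23 mm.
- strip_lower: The lower of two alike bare steel strips 118 (x) x 36 (y) x 6 (z) mm, 0.15 to 0.26 kg, with one hole near an end; origin at the centre of its underside. Starts flat on the bed, underside at z = 40 mm, along the fixture's x.
- strip_upper: The upper strip, same size and origin, squarely on the lower one: the pair is 12 mm thick and 36 wide, top at z = 52 mm. Both come straight up once the plunger is back.
- plunger (a joint): Slide of the plunger (with the collar) along the fixture's +x, in m: 0 clamping the strips, 0.032 fully back; a spring drives it forward when let go unlocked (7.5 N at 0, 12 N fully back). Its nose has a lip at z = 54-60 mm reaching 12 mm over the strips' end. Locked it rests at about 0.020.
- collar (a joint): Turn of the collar about the fixture's x, in rad: about 0 at the start, tab nearly upright (10 degrees towards +y); grows as the tab swings towards -y, stop at 0.90 (41 degrees to -y). A J-slot round a fixed pin lets it turn only with plunger beyond 0.025 (hold 0.027 to 0.031 while turning); past 0.8, let forward, it drops into a notch and stays. Turns easily (0.03 N m).
- ring_mid (a point): Centre of the collar, a dark steel ring 48 mm in diameter and 52 long (x = 120 to 172 mm in the fixture frame at the start; its top at z = 70 mm). A steel thumb tab of angle section rises from its front end to 75 mm from the axis.
- tab_corner (a point): Inner corner of the tab, 55 mm from the axis; at the start at (120, -2, 102) mm in the fixture frame. Its web, 8 mm thick, 42 wide, faces the strips: front face at x = 120. A flange 5 thick stands 22 forward (-x) at the web's -y edge. Shut fingers in front of the web on the flange's +y side, tips at z = 78 to 90, can push the web back (+x), then the flange sideways (-y).
- rack: Fixed rack: dark steel plate 150 (x) x 90 (y) x 6 mm with two pale wooden bearers, each 20 mm along x and 80 mm along y, centred at x = +-42 mm, tops at z = 34 mm; 64 mm of free space between the bearers for fingers. Origin under its centre; the strips are to lie along its x.
- rack_mid (a point): Point midway between the two bearers at the height of their tops; the pair's centre goes above it.
- grinder: Bystander: black air grinder 274 mm long, lying on the table; leave alone.
- tape: Bystander: tape measure 36 x 68 x 62 mm; leave alone.
- clamp: Bystander: C-clamp 146 x 78 x 16 mm lying on its side; leave alone.
Not all that is in view belongs to the job. Leave any turquoise look-alike of the strip_upper alone. There is more than one size of the rack; the job needs the largest.

How it is judged:
On the way, in this order (a step that is already met when the one before it is completed fails the run):
1. the collar is pulled back, turned and resting in its lock, with both strips still in the fixture (value of joint collar above 0.7 rad and value of joint plunger between 0.016 and 0.0235 m and distance of each of strip_lower, strip_upper from where it was at the start of the episode below 0.012 m), for 0.2 s.
2. both strips are lifted clear of the fixture together, one on the other (height (world z) of each of strip_lower, strip_upper above 0.065 m and distance between strip_lower and strip_upper below 0.015 m), for 0.1 s.
At the end, for the whole second after the job is handed in: The collar is still turned (over 0.70 rad) and resting in its lock (plunger 16 to 23.5 mm back); both strips lie flat and at rest, stacked on the rack's bearers, each centred within 20 mm of the rack's middle, within 10 mm of each other and within 0.2 rad of the rack's x (value of joint collar above 0.7 rad and value of joint plunger between 0.016 and 0.0235 m and horizontal distance between each of strip_lower, strip_upper and rack_mid below 0.02 m and angle between the x axis of each of strip_lower, strip_upper and the x axis of rack, either way round below 0.2 rad and angle between each of strip_lower, strip_upper's own z axis and vertical below 0.1 rad and z of strip_lower in the frame of rack_mid between -0.003 and 0.01 m and linear speed of each of strip_lower, strip_upper below 0.02 m/s and z of strip_upper in the frame of rack_mid between -0.003 and 0.01 m and horizontal distance between strip_lower and strip_upper below 0.01 m); the robot touches nothing.
It fails at once if the air grinder is moved more than 30 mm (distance of grinder from where it was at the start of the episode above 0.03 m).
It fails at once if the tape measure is moved more than 30 mm (distance of tape from where it was at the start of the episode above 0.03 m).
It fails at once if the C-clamp is moved more than 30 mm (distance of clamp from where it was at the start of the episode above 0.03 m).
It fails at once if a strip is dropped (falls out of the fingers at over 0.4 m/s) (linear speed of strip_lower above 0.4 m/s and contact force between the fingers and strip_lower below 0.05 N).
It fails at once if a strip is dropped (falls out of the fingers at over 0.4 m/s) (linear speed of strip_upper above 0.4 m/s and contact force between the fingers and strip_upper below 0.05 N).
It also fails if it takes over 64 s, if anything falls off the work surface, if the arm or the gripper's body presses on something with over 40 N, if the wrist force passes 120 N, or if a joint passes its speed limit or range.

## Working session

There is one attempt and no reset: what is moved stays moved. The work goes in short steps, Python scripts to look and compute and a tool call to move; the robot and the scene stay as the last step left them, time stands still between calls to the robot, and variables do not carry over. Pictures are saved under pics/ and viewed, and the job is handed in when it is done.

Besides the shell and the picture viewer there is one more tool, called after "Request:" as name([rows], argument=value, ...), one row to a line, values as JSON. servo_tool: Moves the arm, as the interface text tells. Its arguments: {"type":"object","properties":{"plan":{"type":"array"},"newtons":{"type":"number"}},"required":["plan"]}

```bash
mkdir -p pics; cat > h.py <<'E'
import numpy as np, cv2
from cell import readout, optics, arm
def snap(n,tag):
    d=optics.get_image(n); cv2.imwrite(f'pics/{tag}.png',d['frame']); np.savez(f'pics/{tag}.npz',**{k:d[k] for k in d}); return d
def load(tag): return dict(np.load(f'pics/{tag}.npz'))
def ray(d,u,v):
    h=d['frame'].shape[0]; f=h/2/np.tan(np.radians(d['fovy'])/2)
    P=d['pose']; r=P[:3,:3]@np.array([(u-d['cx'])/f,(v-d['cy'])/f,1]); return P[:3,3],r/np.linalg.norm(r)
def onz(d,u,v,z):
    o,r=ray(d,u,v); return o+r*(z-o[2])/r[2]
def proj(d,p):
    h=d['frame'].shape[0]; f=h/2/np.tan(np.radians(d['fovy'])/2)
    P=d['pose']; c=P[:3,:3].T@(np.array(p)-P[:3,3]); return np.array([d['cx']+f*c[0]/c[2],d['cy']+f*c[1]/c[2]])
E
python3 - <<'E'
from h import *
for n in ['scene','top','wrist']:
    d=snap(n,n+'0'); print(n,d['fovy'],d['cx'],d['cy'],d['pose'].round(3).tolist())
s=readout.read_state(); print(s)
E
```

```text
scene 49.666413474228065 322.34341446771367 202.0332277280331 [[0.678, -0.409, 0.611, -0.481], [-0.735, -0.353, 0.579, -0.909], [-0.021, -0.841, -0.54, 0.932], [0.0, 0.0, 0.0, 1.0]]
top 55.2807304420153 328.3304889321559 194.5662337992783 [[0.03, -0.995, 0.092, 0.36], [-0.999, -0.027, 0.025, -0.026], [-0.022, -0.093, -0.995, 1.334], [0.0, 0.0, 0.0, 1.0]]
wrist 60.53330089312207 321.7736139041433 205.74699010252033 [[0.433, 0.865, 0.254, 0.209], [0.902, -0.415, -0.123, 0.622], [-0.001, 0.282, -0.959, 0.384], [0.0, 0.0, 0.0, 1.0]]
{'time_s': 0.15, 'qpos': array([-1.16698292,  0.46822316, -0.01160429,  1.60339117,  0.0059932 ,
        1.07141802, -0.05629259]), 'joint_vel': array([-0.00065727, -0.00206923, -0.00072697, -0.00288853, -0.00025974,
        0.0002687 , -0.00053529]), 'effort': array([ 1.19834542e-03, -5.20948219e+01, -1.22341185e-02, -2.43975878e+01,
       -5.66931465e-02,  1.52349070e-02,  8.11013319e-05]), 'position': array([0.28076735, 0.5858718 , 0.30193642]), 'tcp_rot': array([[-9.01802804e-01,  4.32147470e-01, -5.16150879e-04],
       [ 4.32147767e-01,  9.01801862e-01, -1.30700507e-03],
       [-9.93531109e-05, -1.40171429e-03, -9.99999013e-01]]), 'force': array([-0.21225936,  1.07419525, -0.27622227]), 'ft_torque': array([ 0.05675852, -0.0454596 ,  0.00269076]), 'width': 1.0006104686333628}
```

View pics/scene0.png

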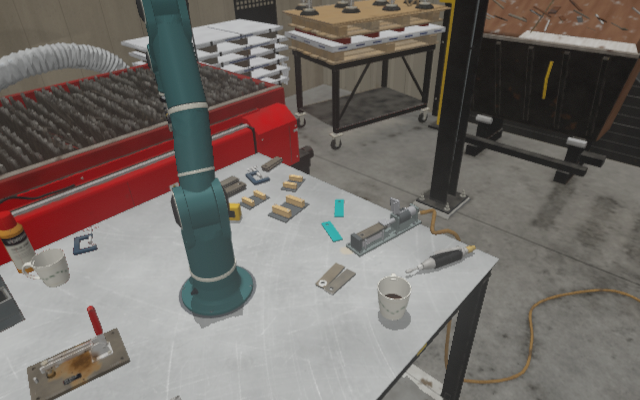

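View pics/top0.png

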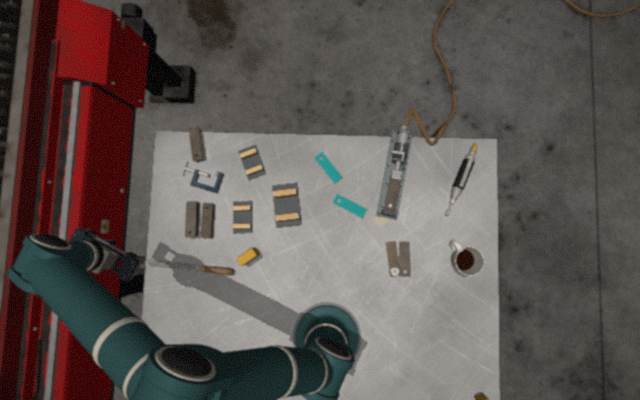

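View pics/wrist0.png

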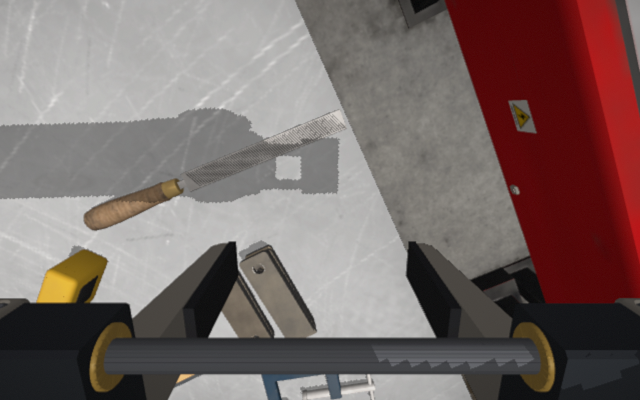

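The top view shows the fixture at about (393,175). Three racks are in view, at (287,204), (251,162) and (243,216), and the one at (287,204) looks largest. I'll enlarge to confirm and measure.

```bash
python3 - <<'E'
from h import *
d=load('top0')
c=d['frame'][115:240,220:420]; cv2.imwrite('pics/crop1.png',cv2.resize(c,None,fx=4,fy=4,interpolation=cv2.INTER_CUBIC))
c=d['frame'][115:230,365:420]; cv2.imwrite('pics/crop2.png',cv2.resize(c,None,fx=5,fy=5,interpolation=cv2.INTER_CUBIC))
hsv=cv2.cvtColor(d['frame'],cv2.COLOR_BGR2HSV)
m=cv2.inRange(hsv,(10,60,120),(25,170,255)); m[:, :225]=0; m[:,310:]=0; m[240:]=0
n,l,st,ce=cv2.connectedComponentsWithStats(m)
for i in range(1,n):
    if st[i,4]<40: continue
    pts=np.argwhere(l==i)[:,::-1].astype(np.float32); (cc,wh,a)=cv2.minAreaRect(pts)
    bx=[onz(d,*p,0.034)[:2].round(4).tolist() for p in cv2.boxPoints((cc,(wh[0]+1,wh[1]+1),a))]
    print(ce[i].round(2),st[i,4],onz(d,*ce[i],0.034).round(4),bx)
E
```

```text
[247.38 152.46] 91 [0.619  0.2914 0.034 ] [[0.6176, 0.3246], [0.641, 0.2661], [0.6203, 0.2576], [0.597, 0.316]]
[253.39 169.17] 90 [0.561  0.2677 0.034 ] [[0.5601, 0.3], [0.5829, 0.2429], [0.5622, 0.2343], [0.5394, 0.2914]]
[283.94 191.99] 154 [0.4847 0.1587 0.034 ] [[0.4916, 0.2011], [0.504, 0.1202], [0.4778, 0.1159], [0.4654, 0.1967]]
[240.88 207.27] 93 [0.4281 0.3044 0.034 ] [[0.4162, 0.3327], [0.4368, 0.3338], [0.4385, 0.2718], [0.418, 0.2708]]
[286.69 216.34] 150 [0.4016 0.1459 0.034 ] [[0.4089, 0.1889], [0.4214, 0.1076], [0.3947, 0.1033], [0.3822, 0.1844]]
[241.09 225.5 ] 101 [0.3659 0.3005 0.034 ] [[0.3549, 0.3294], [0.3753, 0.3305], [0.3771, 0.2688], [0.3567, 0.2678]]
```

View pics/crop1.png

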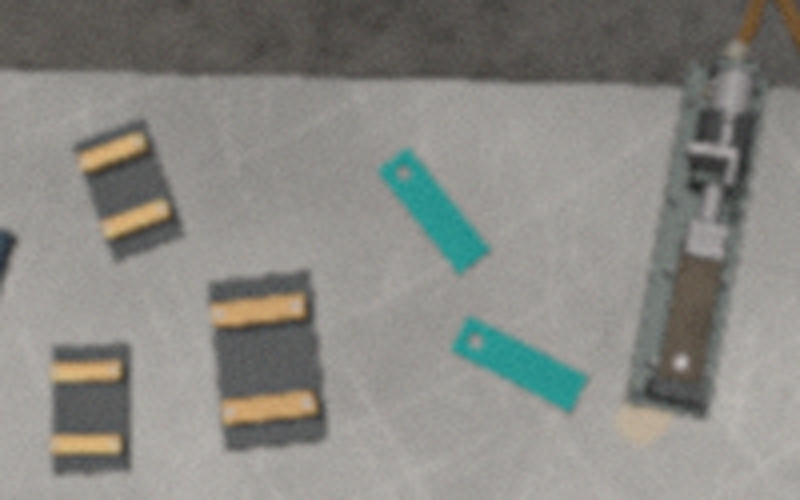

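View pics/crop2.png

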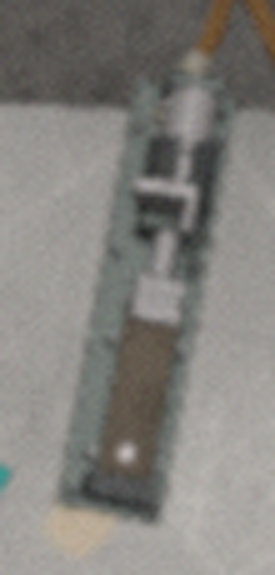

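The rack at (287,204) is the one for the job: its bearers are 84 mm apart and 80 mm long, against about 62 mm on the other two. Next is a rough fixture pose.

```bash
python3 - <<'E'
from h import *
d=load('top0')
for n,p,z in [('bl',(62,502),.01),('br',(158,520),.01),('tr',(232,85),.01),('tl',(142,82),.01),('stripL',(103,470),.052),('stripR',(150,478),.052),('stripTR',(172,325),.052),('stripTL',(130,318),.052),('webL',(137,187),.12),('webR',(196,184),.12),('flangetip',(187,228),.11)]:
    print(n,onz(d,365+p[0]/5-.4,115+p[1]/5-.4,z).round(4))
E
```

```text
bl [ 0.416  -0.1634  0.01  ]
br [ 0.4055 -0.2296  0.01  ]
tr [ 0.7127 -0.2774  0.01  ]
tl [ 0.7133 -0.2143  0.01  ]
stripL [ 0.4365 -0.186   0.052 ]
stripR [ 0.432  -0.2174  0.052 ]
stripTR [ 0.5356 -0.2308  0.052 ]
stripTL [ 0.5396 -0.2025  0.052 ]
webL [ 0.6151 -0.1964  0.12  ]
webR [ 0.618  -0.2341  0.12  ]
flangetip [ 0.5911 -0.2304  0.11  ]
```

Request:
servo_tool([
  [255,1.5,-3.7,0,0.025],
  [255,1.5,-3.7,0,0.025],
  [255,1.5,-3.7,0,0.025],
  [255,1.5,-3.7,0,0.025],
  [255,1.5,-3.7,0,0.025],
  [255,1.5,-3.7,0,0.025],
  [255,1.5,-3.7,0,0.025],
  [255,1.5,-3.7,0,0.025],
  [255,1.5,-3.7,0,0.025],
  [255,1.5,-3.7,0,0.025],
  [255,1.5,-3.7,0,0.025],
  [255,1.5,-3.7,0,0.02],
], newtons=10)

```text
time_s: 1.15
position: [0.4611, 0.1402, 0.3028]
tcp_rot: [[-0.989, 0.15, 0.0], [0.15, 0.989, 0.0], [-0.0, 0.0, -1.0]]
force: [0.6, 1.2, -0.6]
width: 0.151
```

Request:
servo_tool([
  [255,0.8,-3.8,0,0],
  [255,0.8,-3.8,0,0],
  [255,0.8,-3.8,0,0],
  [255,0.8,-3.8,0,0],
  [255,0,-3.8,0,0],
  [255,0,-3.8,0,0],
  [255,0,-3.8,0,0],
  [255,0,-3.8,0,0],
  [255,0,-3.0,0,0],
  [255,0,0,0,0],
])

```text
time_s: 1.98
position: [0.4916, -0.1987, 0.3029]
tcp_rot: [[-0.987, 0.16, 0.0], [0.16, 0.987, -0.004], [-0.001, -0.004, -1.0]]
force: [-0.9, -0.5, 0.1]
width: 0.003
```

```bash
python3 - <<'E'
from h import *
d=snap('wrist','w1'); snap('top','t1');snap('scene','s1')
s=readout.read_state(); print(s['time_s'],s['position'],s['tcp_rot'],s['width'],s['force'])
R=d['pose'][:3,:3]; print(s['tcp_rot'].T@(d['pose'][:3,3]-s['position']))
E
```

```text
2.1333 [ 0.49275116 -0.19136364  0.30235075] [[-9.88449367e-01  1.51550041e-01 -6.59362138e-04]
 [ 1.51549562e-01  9.88449395e-01  7.24209123e-04]
 [ 7.61500028e-04  6.15918005e-04 -9.99999520e-01]] 0.006591736979624026 [ 0.56139643  0.75018196 -0.09774582]
[ 0.08036268 -0.0050912  -0.08302993]
```

View pics/w1.png

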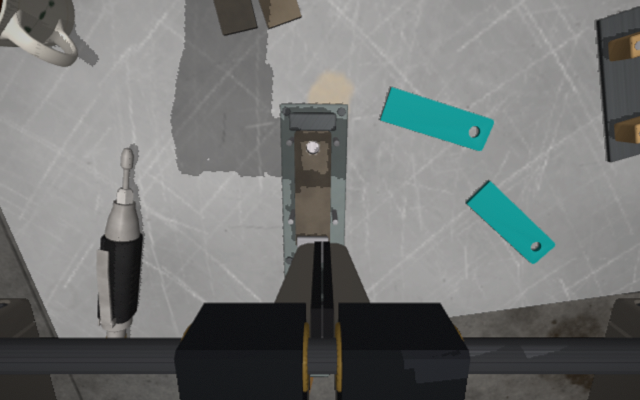

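```bash
python3 - <<'E'
from h import *
d=load('w1')
c=d['frame'][90:290,260:370]; cv2.imwrite('pics/crop3.png',cv2.resize(c,None,fx=3,fy=3,interpolation=cv2.INTER_CUBIC))
t=load('t1')
c=t['frame'][115:230,345:445]; cv2.imwrite('pics/crop4.png',cv2.resize(c,None,fx=5,fy=5,interpolation=cv2.INTER_CUBIC))
t=load('s1')
c=t['frame'][180:270,330:440]; cv2.imwrite('pics/crop5.png',cv2.resize(c,None,fx=6,fy=6,interpolation=cv2.INTER_CUBIC))
E
```

```text
(no output)
```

View pics/crop3.png

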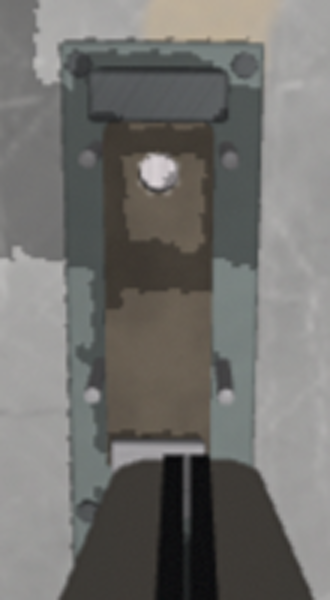

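View pics/crop4.png

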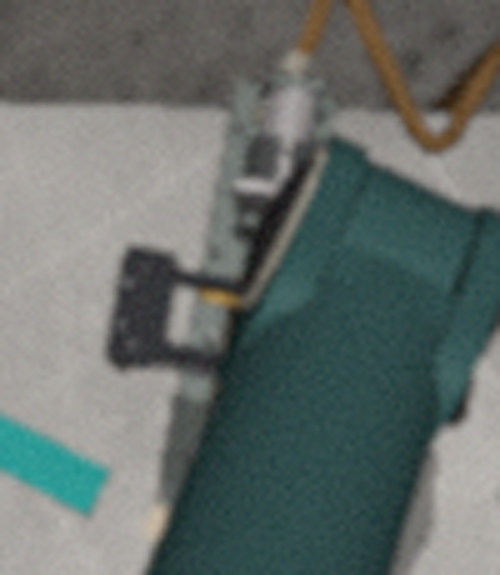

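View pics/crop5.png

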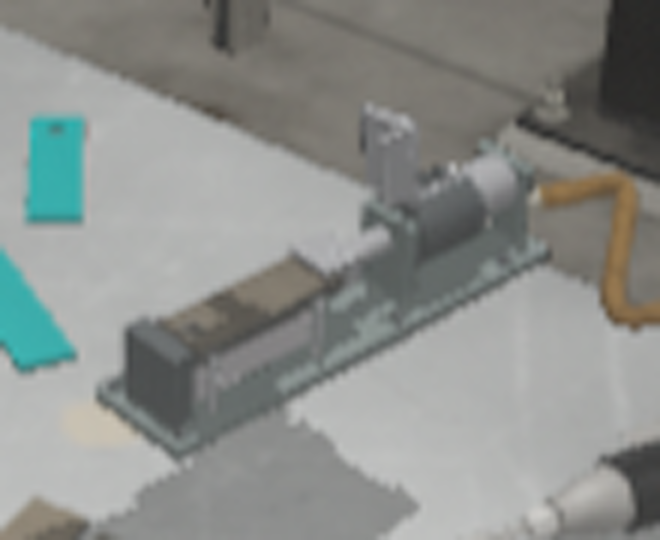

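```bash
python3 - <<'E'
from h import *
d=load('w1')
F=np.array([[-47,-23],[-47,23],[34,-23],[34,23]])/1000.
px=[(88,155),(230,157),(92,397),(227,397)]
W=np.array([onz(d,260+p[0]/3-.33,90+p[1]/3-.33,.048)[:2] for p in px])
print(W.round(4))
Fc=F-F.mean(0);Wc=W-W.mean(0)
z=(Wc[:,0]+1j*Wc[:,1])@np.conj(Fc[:,0]+1j*Fc[:,1]); a=np.angle(z); s=abs(z)/np.sum(Fc**2)
c,sn=np.cos(a),np.sin(a);R=np.array([[c,-sn],[sn,c]]); o=W.mean(0)-R@F.mean(0)
print('yaw',a,'scale',s,'org',o, 'res',(W-(F@R.T+o)).round(4))
# strip hints & base corners in fixture frame
for n,p,zz in [('plate nl',(62,42),.01),('plate nr',(263,42),.01),('strip l',(104,123),.052),('strip r',(213,123),.052),('strip l2',(106,435),.052),('strip r2',(212,435),.052),('stop',(90,70),.058),('stop',(226,68),.058)]:
    w=onz(d,260+p[0]/3-.33,90+p[1]/3-.33,zz)[:2]; print(n,(R.T@(w-o)*1000).round(1))
t=load('top0')
for n,p in [('webL',(137,187)),('webR',(196,184)),('flangetip',(187,228))]:
    w=onz(t,365+p[0]/5-.4,115+p[1]/5-.4,.119)[:2]; print(n,(R.T@(w-o)*1000).round(1))
for p in [(0,0),(120,-2),(105,21)]: print(p,(R@(np.array(p)/1000)+o).round(4))
E
```

```text
[[ 0.4411 -0.2224]
 [ 0.4492 -0.177 ]
 [ 0.5229 -0.2366]
 [ 0.5304 -0.1903]]
yaw -0.16752358145042323 scale 1.0178862008032892 org [ 0.49229785 -0.20764911] res [[-0.001   0.0001]
 [-0.0006  0.0001]
 [ 0.0009 -0.0006]
 [ 0.0007  0.0003]]
plate nl [-83.2 -35. ]
plate nr [-83.6  35.4]
strip l [-58.5 -17.3]
strip r [-58.7  17.3]
strip l2 [ 47.5 -18.5]
strip r2 [47.2 18.3]
stop [-74.9 -20.9]
stop [-75.7  20.9]
webL [119.4  31.4]
webR [128.6  -5.3]
flangetip [99.3 -4.8]
(0, 0) [ 0.4923 -0.2076]
(120, -2) [ 0.6103 -0.2296]
(105, 21) [ 0.5993 -0.2045]
```

Request:
servo_tool([
  [255,3.4,-0.3,0,-0.015],
  [255,3.4,-0.3,0,0],
  [255,3.4,-0.3,0,0],
  [255,0,0,0,0],
  [255,0,0,-3.0,0],
  [255,0,0,-3.0,0],
  [255,0,0,-3.0,0],
  [255,0,0,-2.0,0],
  [255,0,0,-1.0,0],
  [255,0,0,0,0],
  [255,0,0,0,0],
])

```text
time_s: 3.05
position: [0.5952, -0.1999, 0.1831]
tcp_rot: [[-0.986, 0.165, 0.0], [0.165, 0.986, 0.0], [-0.0, 0.0, -1.0]]
force: [0.1, -0.6, 1.0]
width: 0.002
```

```bash
cat >> h.py <<'E'
O=np.array([.4923,-.2076]); A=-0.1675
Rf=np.array([[np.cos(A),-np.sin(A)],[np.sin(A),np.cos(A)]])
def st():
    s=readout.read_state(); f=Rf.T@(s['position'][:2]-O)*1000
    print('t',round(s['time_s'],2),'fix',f.round(1),'tipz',round(s['position'][2]*1000-88,1),'yaw',round(np.arctan2(-s['tcp_rot'][0,1],s['tcp_rot'][1,1]),4),'F',np.r_[Rf.T@s['force'][:2],s['force'][2]].round(1),'w',round(s['width'],3)); return s
E
python3 - <<'E'
from h import *
st(); d=snap('wrist','w2'); t=snap('scene','s2')
c=t['frame'][170:270,330:440]; cv2.imwrite('pics/crop6.png',cv2.resize(c,None,fx=6,fy=6,interpolation=cv2.INTER_CUBIC))
E
```

```text
t 3.05 fix [100.2  24.7] tipz 95.1 yaw -0.1656 F [ 0.2 -0.6  1. ] w 0.002
```

View pics/w2.png

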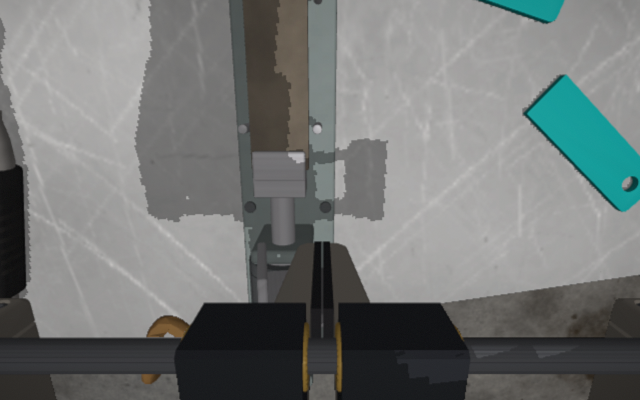

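View pics/crop6.png

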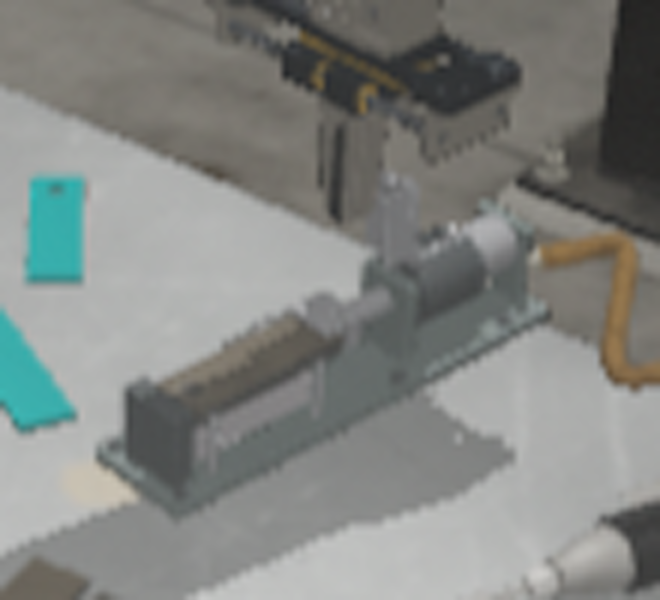

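Request:
servo_tool([
  [255,0,0,-0.8,0],
  [255,0,0,-0.2,0],
  [255,0.49,-0.08,0,0],
  [255,0.49,-0.08,0,0],
  [255,0.49,-0.08,0,0],
  [255,0.49,-0.08,0,0],
  [255,0.49,-0.08,0,0],
  [255,0.49,-0.08,0,0],
  [255,0.39,-0.07,0,0],
  [255,0,0,0,0],
  [255,0,0,0,0],
])

```text
time_s: 4.07
position: [0.626, -0.2056, 0.1723]
tcp_rot: [[-0.986, 0.166, -0.007], [0.166, 0.986, 0.003], [0.008, 0.002, -1.0]]
force: [-9.2, 3.1, 6.4]
width: 0.002
```

```bash
python3 - <<'E'
from h import *
st(); d=snap('wrist','w3'); t=snap('scene','s3')
c=t['frame'][170:270,330:440]; cv2.imwrite('pics/crop7.png',cv2.resize(c,None,fx=6,fy=6,interpolation=cv2.INTER_CUBIC))
E
```

```text
t 4.07 fix [131.5  24.3] tipz 84.3 yaw -0.1669 F [-9.6  1.5  6.4] w 0.002
```

View pics/w3.png

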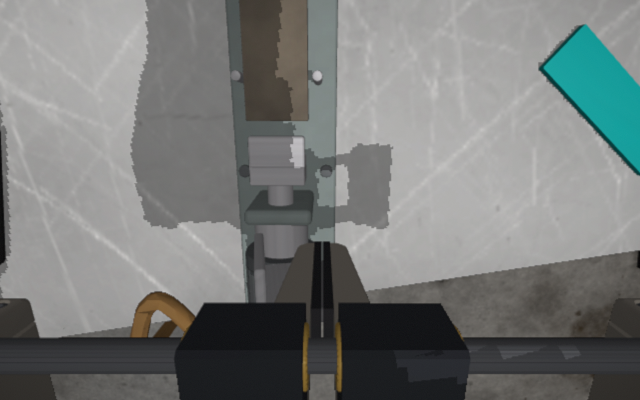

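View pics/crop7.png

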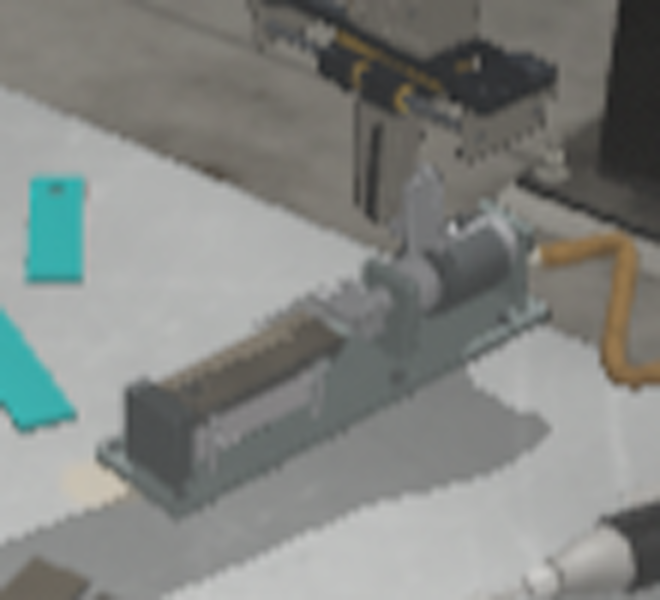

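```bash
python3 - <<'E'
from h import *
for tag,v in [('w2',151.5),('w3',136.5)]:
    d=load(tag); f=lambda u,v,z:(Rf.T@(onz(d,u,v,z)[:2]-O)*1000).round(1)
    print(tag,'lip',f(275,v,.060))
d=load('w3');print('strip end',f(270,121,.052),'pin',f(317,76,.048))
E
```

```text
w2 lip [46.7 -2. ]
w3 lip [67.5 -0.5]
strip end [59.3 -4.1] pin [34.6 23. ]
```

Request:
servo_tool([
  [255,0.3,-0.05,0,0],
  [255,0.3,-0.05,0,0],
  [255,0.2,-0.03,0,0],
  [255,0.1,-0.02,0,0],
  [255,0,0,0,0],
  [255,0,0,0,0],
])

```text
time_s: 4.67
position: [0.6345, -0.207, 0.1722]
tcp_rot: [[-0.986, 0.166, -0.008], [0.166, 0.986, 0.003], [0.009, 0.002, -1.0]]
force: [-10.9, 2.5, 6.3]
width: 0.004
```

```bash
python3 - <<'E'
from h import *
st(); d=snap('wrist','w4')
c=d['frame'][60:310,220:400]; cv2.imwrite('pics/crop8.png',cv2.resize(c,None,fx=3,fy=3,interpolation=cv2.INTER_CUBIC))
E
```

```text
t 4.67 fix [140.1  24.3] tipz 84.2 yaw -0.167 F [-11.2   0.7   6.3] w 0.004
```

View pics/crop8.png

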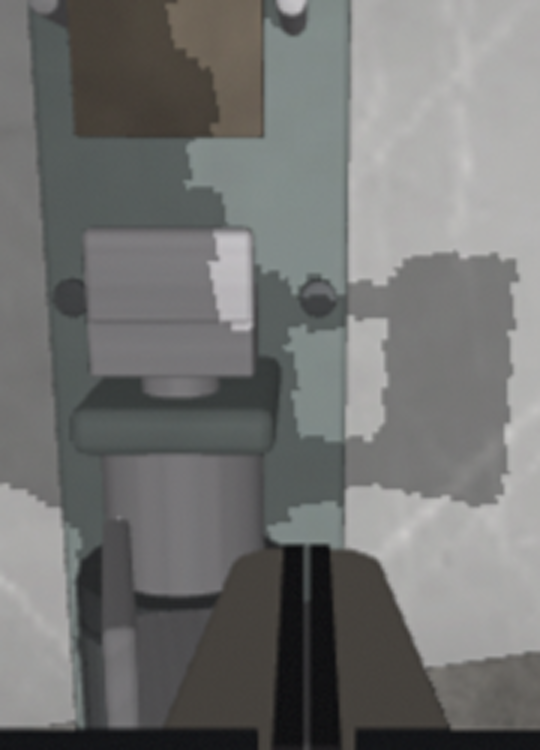

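Request:
servo_tool([
  [255,-0.1,-0.59,0,0],
  [255,-0.1,-0.59,0,0],
  [255,-0.1,-0.59,0,0],
  [255,-0.1,-0.59,0,0],
  [255,-0.1,-0.59,0,0],
  [255,-0.1,-0.59,0,0],
  [255,0,0,0,0],
])

```text
time_s: 5.3
position: [0.627, -0.2444, 0.1711]
tcp_rot: [[-0.986, 0.168, -0.011], [0.168, 0.986, 0.002], [0.011, 0.001, -1.0]]
force: [-10.3, 1.9, 2.8]
width: 0.004
```

```bash
python3 - <<'E'
from h import *
st(); d=snap('wrist','w5')
c=d['frame'][60:310,180:400]; cv2.imwrite('pics/crop9.png',cv2.resize(c,None,fx=3,fy=2.4,interpolation=cv2.INTER_CUBIC))
E
```

```text
t 5.3 fix [138.9 -13.8] tipz 83.1 yaw -0.169 F [-10.5   0.2   2.8] w 0.004
```

View pics/crop9.png

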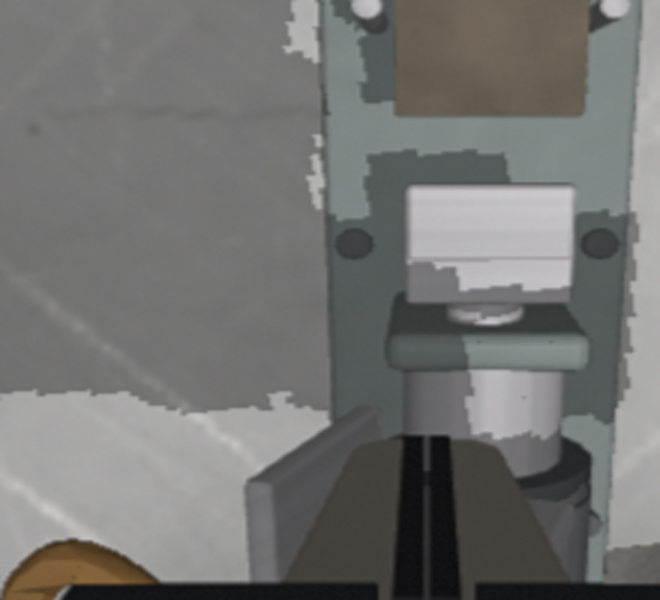

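Request:
servo_tool([
  [255,0.0,-0.61,0,0],
  [255,-0.05,-0.6,0,0],
  [255,-0.1,-0.59,0,0],
  [255,-0.08,-0.49,0,0],
  [255,0,0,0,0],
])

```text
time_s: 5.77
position: [0.6245, -0.2615, 0.1683]
tcp_rot: [[-0.986, 0.165, -0.015], [0.165, 0.986, 0.011], [0.016, 0.008, -1.0]]
force: [-10.1, 9.3, -4.8]
width: 0.004
```

```bash
python3 - <<'E'
from h import *
st(); d=snap('wrist','w6')
c=d['frame'][60:310,180:400]; cv2.imwrite('pics/crop10.png',cv2.resize(c,None,fx=3,fy=2.4,interpolation=cv2.INTER_CUBIC))
E
```

```text
t 5.77 fix [139.4 -31.1] tipz 80.3 yaw -0.1662 F [-11.5   7.5  -4.8] w 0.004
```

View pics/crop10.png

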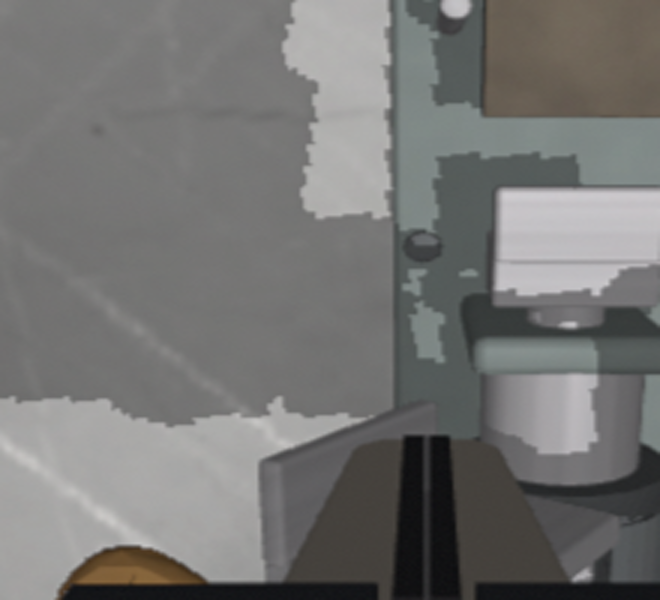

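```bash
python3 - <<'E'
from h import *
d=load('w6')
ex=np.array([Rf[0,0],Rf[1,0],0]);ey=np.array([Rf[0,1],Rf[1,1],0]);o3=np.r_[O,0]
def onx(u,v,x):
    o,r=ray(d,u,v); k=(x-(o-o3)@ex)/(r@ex); p=o+k*r-o3; return (np.array([p@ey,p[2]])*1000).round(1)
a=onx(180+262/3,60+462/2.4,.127);b=onx(180+432/3,60+405/2.4,.127); print(a,b, np.degrees(np.arctan2(a[0]-b[0],a[1]-b[1])))
a=onx(180+262/3,60+462/2.4,.127)
print('lip',Rf.T@(onz(d,180+560/3,60+187/2.4,.06)[:2]-O)*1000)
E
```

```text
[-55.7  97. ] [-27.6  62.3] -39.000492679605635
lip [74.82325754 -4.12172891]
```

Request:
servo_tool([
  [255,-0.2,0.03,0,0],
  [255,-0.2,0.03,0,0],
  [255,-0.2,0.03,0,0],
  [255,-0.2,0.03,0,0],
  [255,-0.2,0.03,0,0],
  [255,-0.2,0.03,0,0],
  [255,0,0,0,0],
])

```text
time_s: 6.4
position: [0.6157, -0.263, 0.1714]
tcp_rot: [[-0.986, 0.166, -0.004], [0.166, 0.986, 0.003], [0.005, 0.002, -1.0]]
force: [-5.0, 3.6, -1.9]
width: 0.012
```

```bash
python3 - <<'E'
from h import *
st(); d=snap('wrist','w7')
c=d['frame'][60:310,180:400]; cv2.imwrite('pics/crop11.png',cv2.resize(c,None,fx=3,fy=2.4,interpolation=cv2.INTER_CUBIC))
E
```

```text
t 6.4 fix [130.9 -34.1] tipz 83.4 yaw -0.1664 F [-5.5  2.7 -1.9] w 0.012
```

View pics/crop11.png

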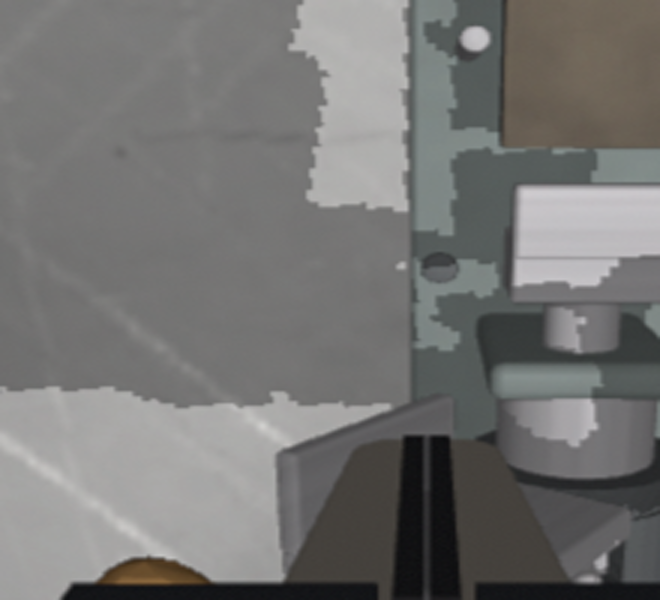

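Request:
servo_tool([
  [255,-0.2,0.03,0,0],
  [255,-0.2,0.03,0,0],
  [255,-0.2,0.03,0,0],
  [255,-0.1,0.42,0,0],
  [255,-0.1,0.22,0,0],
  [255,0,0,1.0,0],
  [255,0,0,3.0,0],
  [255,0,0,3.0,0],
  [255,-2.0,0.3,0,0],
  [255,-2.0,0.3,0,0],
  [255,0,0,0,0],
])

```text
time_s: 7.37
position: [0.5661, -0.2516, 0.2442]
tcp_rot: [[-0.986, 0.168, -0.0], [0.168, 0.986, 0.0], [0.0, 0.0, -1.0]]
force: [-0.6, -1.0, 0.6]
width: 0.007
```

```bash
python3 - <<'E'
from h import *
st(); d=snap('wrist','w8');  t=snap('scene','s8')
c=t['frame'][170:270,330:440]; cv2.imwrite('pics/crop12.png',cv2.resize(c,None,fx=6,fy=6,interpolation=cv2.INTER_CUBIC))
E
```

```text
t 7.37 fix [ 80.1 -31. ] tipz 156.2 yaw -0.1689 F [-0.4 -1.1  0.6] w 0.007
```

View pics/w8.png

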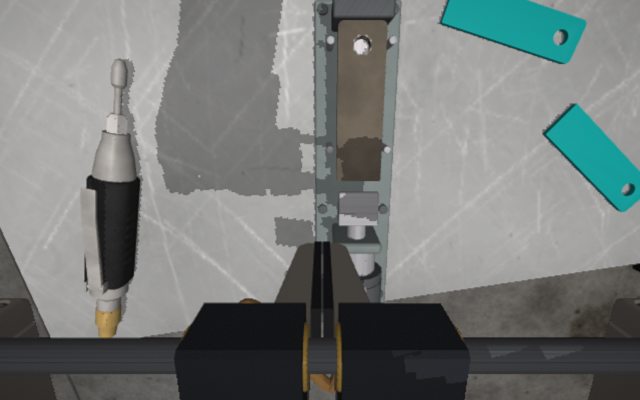

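View pics/crop12.png

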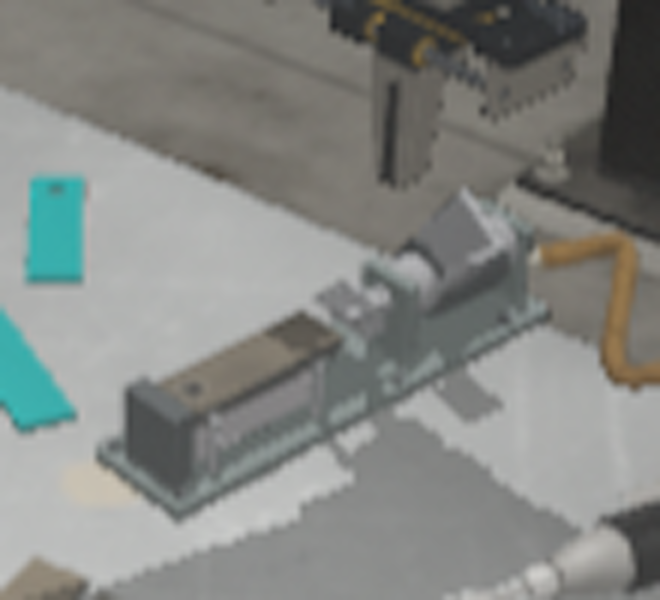

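```bash
python3 - <<'E'
from h import *
d=load('w8'); f=lambda u,v,z:(Rf.T@(onz(d,u,v,z)[:2]-O)*1000).round(1)
print('lip',f(360,193,.060),'strip far',f(335,181,.052),f(380,181,.052),'near',f(338,20,.052),f(386,20,.052),'grinder',f(125,90,.02),f(140,200,.03),'turq',f(443,20,.003))
d=load('top0')
E
```

```text
lip [67.7  0.9] strip far [ 59.5 -18.9] [59.6 17.9] near [-59.  -17.8] [-58.9  16.8] grinder [ -12.7 -196.6] [  81.3 -193.1] turq [-69.3  73.5]
```

Request:
servo_tool([
  [80,-2.46,1.47,0,0],
  [80,-2.46,1.47,0,0],
  [80,-2.46,1.47,0,0],
  [80,0,0,-2,0],
  [80,0,0,-2,0],
  [80,0,0,-1,0],
  [80,0,0,0,0],
  [80,0,0,0,0],
  [80,0,0,0,0],
  [80,0,0,0,0],
])

```text
time_s: 8.3
position: [0.4959, -0.2074, 0.1935]
tcp_rot: [[-0.986, 0.166, 0.002], [0.166, 0.986, -0.001], [-0.002, -0.0, -1.0]]
force: [0.6, -0.3, 0.1]
width: 0.681
```

```bash
python3 - <<'E'
from h import *
st(); d=snap('wrist','w9')
E
```

```text
t 8.3 fix [3.5 0.8] tipz 105.5 yaw -0.1671 F [ 0.6 -0.2  0.1] w 0.681
```

View pics/w9.png

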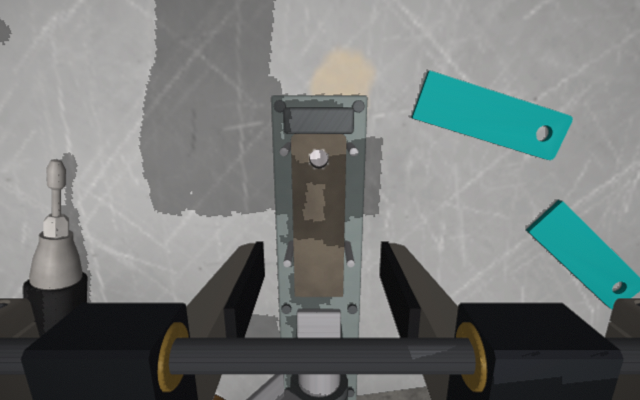

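Request:
servo_tool([
  [80,-0.36,0,-2.0,0],
  [80,0,0,-2.0,0],
  [80,0,0,-2.0,0],
  [80,0,0,-1.4,0],
  [80,0,0,-0.4,0],
  [80,0,0,0,0],
  [255,0,0,0,0],
  [255,0,0,0,0],
  [255,0,0,0,0],
  [255,0,0,0,0],
  [255,0,0,0,0],
  [255,0,0,0,0],
], newtons=40)

```text
time_s: 9.35
position: [0.4921, -0.2076, 0.1156]
tcp_rot: [[-0.986, 0.166, 0.002], [0.166, 0.986, -0.001], [-0.002, -0.001, -1.0]]
force: [-0.1, -1.5, 4.6]
width: 0.381
```

```bash
python3 - <<'E'
from h import *
st(); d=snap('wrist','w10')
E
```

```text
t 9.35 fix [-0.2 -0.1] tipz 27.6 yaw -0.1672 F [ 0.2 -1.5  4.6] w 0.381
```

View pics/w10.png

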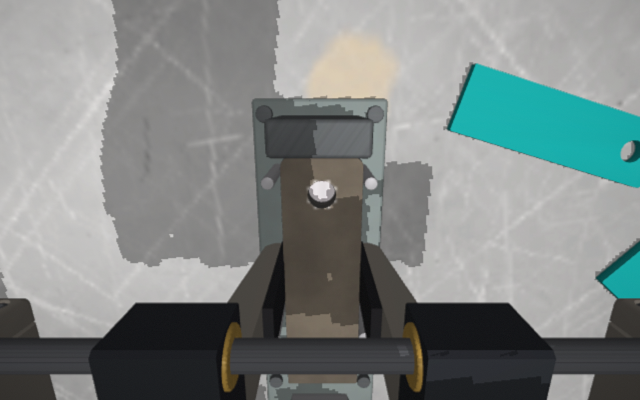

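Request:
servo_tool([
  [255,0,0,0.3,0],
  [255,0,0,0.7,0],
  [255,0,0,1.2,0],
  [255,0,0,1.8,0],
  [255,0,0,1.8,0],
  [255,0,0,1.8,0],
  [255,0,0,1.8,0],
  [255,0,0,1.2,0],
  [255,0,0,0.6,0],
  [255,0,0,0,0],
  [255,0,0,0,0],
])

```text
time_s: 10.32
position: [0.491, -0.2065, 0.2262]
tcp_rot: [[-0.986, 0.166, -0.001], [0.166, 0.986, 0.001], [0.001, 0.0, -1.0]]
force: [-0.8, 0.1, -3.9]
width: 0.384
```

```bash
python3 - <<'E'
from h import *
s=st(); d=snap('wrist','w11');t=snap('scene','s11')
c=t['frame'][130:270,300:460]; cv2.imwrite('pics/crop13.png',cv2.resize(c,None,fx=5,fy=4,interpolation=cv2.INTER_CUBIC))
print(s['position'],Rf.T@(s['position'][:2]-O))
E
```

```text
t 10.32 fix [-1.5  0.9] tipz 138.2 yaw -0.1666 F [-0.8 -0.1 -3.9] w 0.384
[ 0.49096144 -0.20650675  0.22624234] [-0.00150209  0.00085479]
```

View pics/w11.png

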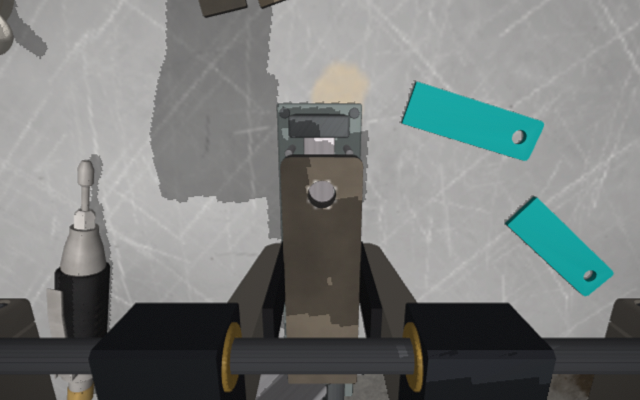

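View pics/crop13.png

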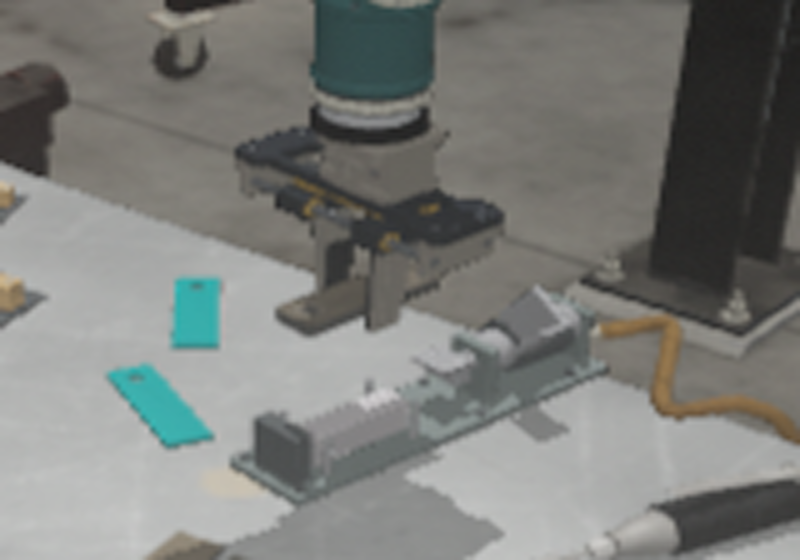

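Request:
servo_tool([
  [255,-0.4,1.0,0,0.026],
  [255,-0.4,2.0,0,0.026],
  [255,-0.4,3.3,0,0.027],
  [255,-0.4,4.0,0,0.027],
  [255,-0.4,4.0,0,0.027],
  [255,-0.4,4.0,0,0.027],
  [255,-0.4,4.0,0,0.027],
  [255,-0.4,4.0,0,0.027],
  [255,-0.4,4.0,0,0.027],
  [255,-0.4,3.0,0,0.027],
  [255,-0.4,1.6,0,0.026],
  [255,-0.4,1.0,0,0.026],
])

```text
time_s: 11.42
position: [0.4422, 0.1545, 0.2261]
tcp_rot: [[-0.987, -0.159, -0.001], [-0.159, 0.987, -0.0], [0.001, 0.0, -1.0]]
force: [0.6, -0.5, -4.3]
width: 0.385
```

Request:
servo_tool([
  [255,0,0,0,0],
  [255,0,0,0,0],
])

```text
time_s: 11.58
position: [0.4432, 0.1509, 0.2264]
tcp_rot: [[-0.988, -0.152, -0.001], [-0.152, 0.988, -0.001], [0.001, -0.001, -1.0]]
force: [1.2, -0.5, -4.3]
width: 0.381
```

```bash
python3 - <<'E'
from h import *
s=st(); d=snap('wrist','w12');print(s['position'])
E
```

```text
t 11.58 fix [-108.2  345.3] tipz 138.4 yaw 0.1525 F [ 1.3 -0.3 -4.3] w 0.381
[0.44321389 0.15093217 0.22636438]
```

View pics/w12.png

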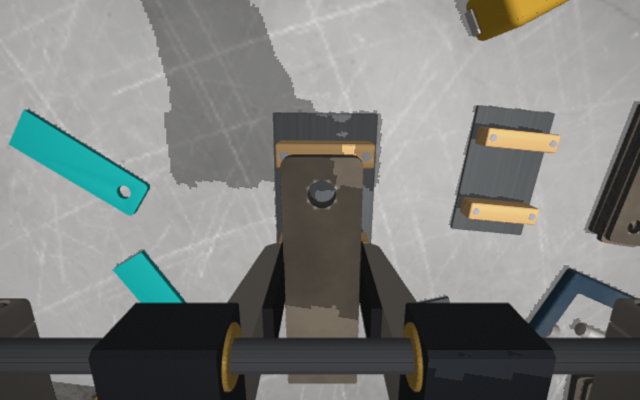

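```bash
python3 - <<'E'
from h import *
d=load('w12'); a=.152; R=np.array([[np.cos(a),-np.sin(a)],[np.sin(a),np.cos(a)]]); c=np.array([.4432,.1523])
f=lambda u,v,z:(R.T@(onz(d,u,v,z)[:2]-c)*1000).round(1)
print('bearer outer top',f(277,143,.034),f(373,143,.034),'inner',f(277,165,.034),f(373,165,.034),'plate',f(273,113,.006),f(379,112,.006))
print('strip', f(285,156,.226-.069+.006),f(359,156,.226-.069+.006))
s=readout.read_state();print((R.T@(s['position'][:2]-c)*1000).round(1))
E
```

```text
bearer outer top [-51.2 -35.8] [-51.2  40.4] inner [-33.6 -36.4] [-33.6  41.2] plate [-73.6 -41.9] [-74.4  48.6]
strip [-59.2 -15.8] [-59.2  15.7]
[ 0.1 -2.1]
```

Request:
servo_tool([
  [255,0,0.4,-1.0,0],
  [255,0,0,-2.0,0],
  [255,0,0,-2.0,0],
  [255,0,0,-2.0,0],
  [255,0,0,-2.0,0],
  [255,0,0,-1.3,0],
  [255,0,0,-0.5,0],
  [255,0,0,-0.3,0],
  [255,0,0,0,0],
  [255,0,0,0,0],
])

```text
time_s: 12.47
position: [0.4441, 0.1558, 0.1161]
tcp_rot: [[-0.988, -0.152, 0.001], [-0.152, 0.988, 0.0], [-0.001, 0.0, -1.0]]
force: [-0.1, 0.2, -4.2]
width: 0.385
```

```bash
python3 - <<'E'
from h import *
s=st(); d=snap('wrist','w13');snap('scene','s13');print(s['position'])
E
```

```text
t 12.47 fix [-108.2  350.3] tipz 28.1 yaw 0.1522 F [-0.1  0.1 -4.2] w 0.385
[0.44405034 0.15583164 0.11612595]
```

View pics/w13.png

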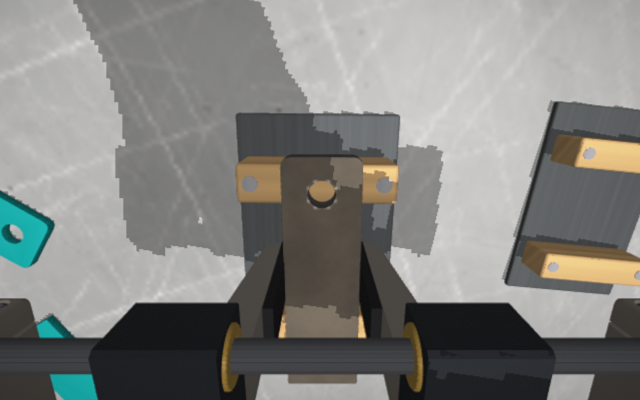

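Request:
servo_tool([
  [255,0,0,-0.15,0],
  [255,0,0,-0.15,0],
  [255,0,0,-0.1,0],
  [255,0,0,-0.1,0],
  [255,0,0,0,0],
  [255,0,0,0,0],
])

```text
time_s: 13.07
position: [0.4434, 0.1561, 0.1106]
tcp_rot: [[-0.988, -0.153, -0.0], [-0.153, 0.988, -0.0], [0.0, -0.0, -1.0]]
force: [-0.1, 1.3, -4.3]
width: 0.383
```

Request:
servo_tool([
  [255,0,0,-0.1,0],
  [255,0,0,0,0],
  [255,0,0,0,0],
])

```text
time_s: 13.32
position: [0.4436, 0.1561, 0.1097]
tcp_rot: [[-0.988, -0.153, 0.0], [-0.153, 0.988, 0.0], [-0.0, 0.0, -1.0]]
force: [-0.4, -0.1, -4.2]
width: 0.388
```

Request:
servo_tool([
  [255,0,0,-0.1,0],
  [255,0,0,0,0],
  [255,0,0,0,0],
])

```text
time_s: 13.57
position: [0.4436, 0.1562, 0.1095]
tcp_rot: [[-0.988, -0.153, 0.0], [-0.153, 0.988, 0.0], [-0.0, 0.0, -1.0]]
force: [-2.4, -1.3, 7.8]
width: 0.386
```

Contact made. I'll ease off slightly, open, and then retreat straight up.

Request:
servo_tool([
  [255,0,0,0.05,0],
  [255,0,0,0,0],
  [140,0,0,0,0],
  [120,0,0,0,0],
  [100,0,0,0,0],
  [80,0,0,0,0],
  [80,0,0,0,0],
  [80,0,0,0,0],
  [80,0,0,0,0],
])

```text
time_s: 14.32
position: [0.4435, 0.1561, 0.1092]
tcp_rot: [[-0.988, -0.153, 0.0], [-0.153, 0.988, 0.0], [-0.0, 0.0, -1.0]]
force: [0.2, -0.2, -0.0]
width: 0.683
```

```bash
python3 - <<'E'
from h import *
s=st(); d=snap('wrist','w14')
E
```

```text
t 14.32 fix [-108.8  350.5] tipz 21.2 yaw 0.1532 F [ 0.2 -0.1 -0. ] w 0.683
```

View pics/w14.png

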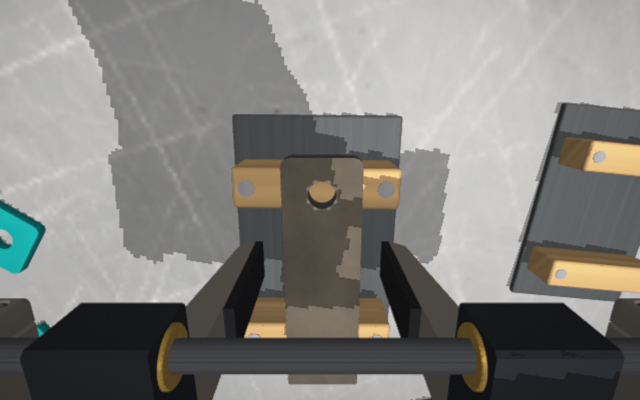

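Request:
servo_tool([
  [80,0,0,1.0,0],
  [80,0,0,2.5,0],
  [80,0,0,3.5,0],
  [80,0,0,3.5,0],
  [80,0,0,3.5,0],
  [80,0,0,2.5,0],
  [80,0,2,0,0],
  [80,0,2,0,0],
  [80,0,2,0,0],
  [80,0,1,0,0],
  [80,0,0,0,0],
  [80,0,0,0,0],
])

```text
time_s: 15.37
position: [0.4433, 0.2257, 0.2742]
tcp_rot: [[-0.988, -0.153, -0.0], [-0.153, 0.988, -0.001], [0.0, -0.001, -1.0]]
force: [0.1, -0.6, -0.2]
width: 0.683
```

```bash
python3 - <<'E'
from h import *
s=st(); print(s['position']); d=snap('wrist','w15'); t=snap('scene','s15')
c=t['frame'][160:270,230:430]; cv2.imwrite('pics/crop14.png',cv2.resize(c,None,fx=4,fy=4,interpolation=cv2.INTER_CUBIC))
t=snap('top','t15'); c=t['frame'][115:240,220:420]; cv2.imwrite('pics/crop15.png',cv2.resize(c,None,fx=4,fy=4,interpolation=cv2.INTER_CUBIC))
E
```

```text
t 15.37 fix [-120.5  419. ] tipz 186.2 yaw 0.1538 F [ 0.2 -0.6 -0.2] w 0.683
[0.44330306 0.22566733 0.2742065 ]
```

View pics/w15.png

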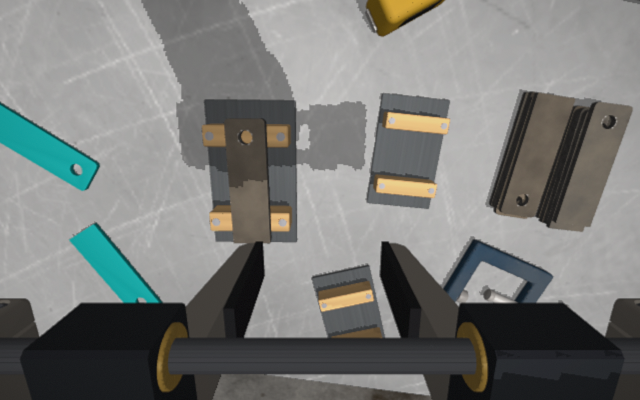

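View pics/crop14.png

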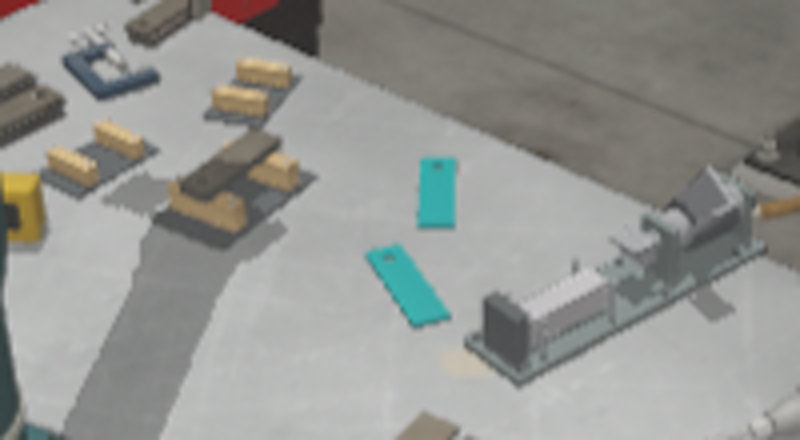

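View pics/crop15.png

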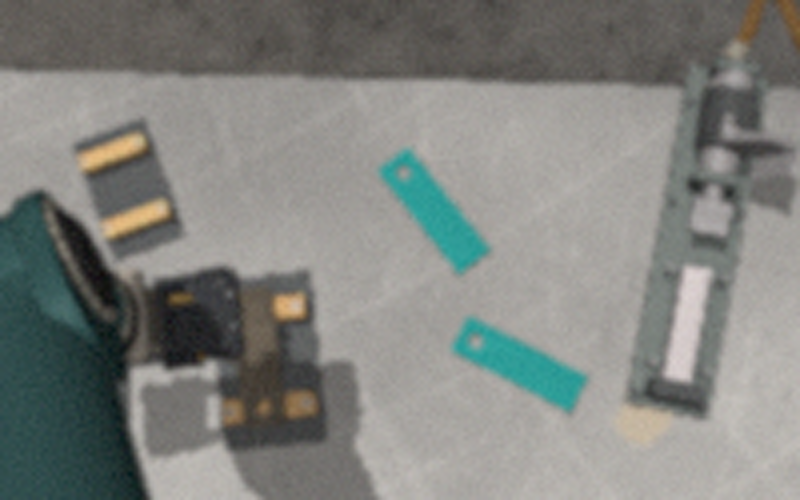

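```bash
python3 - <<'E'
from h import *
d=load('w15'); f=lambda u,v,z:onz(d,u,v,z)[:2]
S=[f(227,120,.046),f(267,120,.046),f(271,241,.046),f(232,241,.046)]; print('strip c',np.mean(S,0),'len',np.linalg.norm(S[0]-S[3]),np.linalg.norm(S[0]-S[1]))
v=(S[3]+S[2]-S[0]-S[1]); print('yaw',np.arctan2(v[1],v[0]))
B=[f(202,125,.034),f(287,125,.034),f(291,231,.034),f(210,232,.034)]; print('bearers c',np.mean(B,0))
v=(B[3]+B[2]-B[0]-B[1]); print('yaw',np.arctan2(v[1],v[0]))
P=[f(204,99,.006),f(296,99,.006),f(297,241,.006),f(214,242,.006)]; print('plate c',np.mean(P,0))
E
```

```text
strip c [0.44363067 0.15893036] len 0.11460282405321562 0.035230474866412904
yaw 0.12989477653944198
bearers c [0.44406064 0.15484583]
yaw 0.1471537260622523
plate c [0.44363737 0.15446299]
```

```bash
python3 - <<'E'
from h import *
d=load('w15'); 
print(arm.job_done()); st()
E
```

```text
the job is handed in; nothing more can be done
None
the job is handed in; nothing more can be done
```

The job is handed in. The collar is locked back and both strips lie stacked across the bearers of the largest rack. The interface gave no verdict, so this rests on my own checks.

- **Collar:** I pushed the tab back about 29 mm, swung it to roughly 0.86 rad and let it drop into its notch. With the fingers clear, the plunger measured about 20.7 mm back. I did not measure it again after the lift, but the final pictures still show the tab swung over and the nose back.
- **Strips:** I lifted both in one 40 N grasp at the sides and lowered them until they touched the bearers, then opened the fingers. The bed was seen empty after the lift.
- **Placement:** The pair's centre measured about 4 mm from the rack's middle and within about 0.02 rad of its x axis. I checked the stack by eye, and did not measure the lower strip's alignment separately.
- **Disagreement:** The top and wrist cameras differed by about 3 mm on the rack's y position. I placed by the wrist camera, and the tolerance is 20 mm.
- **Finish:** I handed in at about 15.4 s of 64 s, with the gripper well clear of the rack. The path kept clear of the grinder, tape measure and C-clamp; I took no before-and-after measurement of them.

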